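Set out the sample inspection place

TASK

Set out the bench for inspecting the sample: lay the grey sample disc flat and fully home in the round recess of the steel holder, then stand the loupe upright on the middle of the disc. Set the glass dish down midway between the holder and the sample box, and stand the short vial inside the dish. Stand the tall vial a few centimetres in front of the sample box (on the robot's side, opposite the middle of the box); keep both vials upright throughout, and leave everything released and standing still.

Things in the scene. Friction and masses are not known exactly. Their poses are not given: they have to be found in the camera images.
- sample_disc: loose sample mount: plain grey resin disc, 46 mm diameter, 16 mm thick, with a small polished steel rectangle in its upper face; 0.06 kg. Origin at the centre of its underside, z up (through its thickness). Starts flat on the desk, in the front row.
- loupe: loose black eyepiece loupe: round barrel, slightly waisted, at most 35 mm diameter, 34 mm tall, closed solid to the touch; 0.04 kg. Origin at the centre of its underside, z up. Starts standing in the front row.
- dish: loose open clear glass dish: 60 mm outer diameter, 15 mm high, wall 2 mm, floor 2 mm thick, flat inside, 56 mm inside diameter; 0.03 kg. Origin at the centre of its underside, z up. Grasp it across its outside diameter. Starts on the desk in the front row.
- short_vial: loose brown glass vial with screw cap, the shorter of the two: 22 mm diameter, 37 mm tall; the cap (18 mm diameter) begins at 29 mm; 0.02 kg. Origin at the centre of its underside, z up. Starts standing in the front row.
- tall_vial: loose brown glass vial with screw cap, the taller of the two: 22 mm diameter, 49 mm tall; the cap (18 mm diameter) begins at 38 mm; 0.02 kg. Origin at the centre of its underside, z up. Starts standing in the front row.
- holder: square steel block, 90 x 90 mm and 16 mm high, fixed to the desk, small dark screws in its corners, in its top a round recess, 50 mm diameter and 6 mm deep, with a 3 mm chamfer at the mouth (mouth 56 mm). Origin at the centre of the underside, z up; x points away from the robot, within 0.15 rad, y to the left. Stands in the back row, left or right, with the sample box on the other side, centres 270 to 290 mm apart.
- holder_seat (a point): centre of the floor of the holder's recess, 10 mm above the desk, z up.
- sample_box: closed low plastic box with a pale lid, 64 mm deep (x) by 60 mm wide (y), 24 mm high, fixed to the desk and shut. Origin at the centre of the underside, z up; x points away from the robot, within 0.15 rad; its front faces the robot (-x). Stands in the back row beside the holder.

How it is judged:
At the end, for the whole second after the job is handed in: Disc home in recess (4 mm, level); loupe upright on it (12 mm off middle); dish on desk under 162 mm from centres of holder and box, 30 mm off holder x = 0; short vial upright in dish; tall vial upright, 44 to 112 mm before box centre, 35 mm off its middle; all released, at rest (horizontal distance between sample_disc and holder_seat below 0.004 m and z of sample_disc in the frame of holder_seat between -0.003 and 0.003 m and angle between each of sample_disc, dish's own z axis and vertical below 0.06 rad and horizontal distance between loupe and sample_disc below 0.012 m and z of loupe in the frame of sample_disc between 0.013 and 0.019 m and angle between each of loupe, short_vial, tall_vial's own z axis and vertical below 0.1 rad and horizontal distance between dish and holder below 0.162 m and horizontal distance between dish and sample_box below 0.162 m and x of dish in the frame of holder between -0.03 and 0.03 m and height (world z) of each of dish, tall_vial below 0.004 m and horizontal distance between short_vial and dish below 0.018 m and z of short_vial in the frame of dish between 0 and 0.005 m and x of tall_vial in the frame of sample_box between -0.112 and -0.044 m and y of tall_vial in the frame of sample_box between -0.035 and 0.035 m and linear speed of each of sample_disc, loupe, dish, short_vial, tall_vial below 0.02 m/s); the robot touches nothing.
It fails at once if a vial is tipped over (angle between any of short_vial, tall_vial's own z axis and vertical above 0.7 rad).
It also fails if it takes over 118 s, if anything falls off the work surface, if the arm or the gripper's body presses on something with over 40 N, if the wrist force passes 120 N, or if a joint passes its speed limit or range.

ROBOT

A 6-joint arm with a two-finger parallel gripper is mounted at the origin on a cart in front of the work surface, level with it; the furniture and walls round the work are solid. World frame = base frame: x ahead of the robot, y to its left, z up, the work surface at z = 0. Lengths are in m, angles in rad, forces in N, time in s.
With the tool pointing down it reaches from about 0.425 to 0.95 m from the base axis. Payload 3.5 kg.
Tool frame: the origin (TCP) lies between the finger pads; the fingertips stand 14 mm ahead of it and the grasp point (between the pads) lies 5 mm behind it; z points along the fingers, y is the direction in which the jaws open and shut (so a half turn about z gives the same grasp; the last joint's range is limited). The gripper opens to 85 mm and grips with 20 to 120 N. Pads are 22 mm wide; open, the fingers measure 114 mm over their backs; the gripper's body (76 mm by 85 mm) begins 54 mm behind the grasp point. The pads swing forward as they close: fully open they stand 13 mm farther back than shut.
Start: joints at [-1.424, 0.286, 1.577, -0, 1.279, -0.15], TCP at [0.197, -0.645, 0.245] pointing down, gripper open.
Joint ranges: [-2.77, 2.77], [-0.9, 2.22], [0.21, 2.48], [-1.53, 4.67], [0.24, 2.81], [-2.84, 2.84]. Speed limits (rad/s): [2.79, 2.79, 3.14, 3.14, 3.14, 3.14].

INTERFACE

Orientations are given as a unit quaternion [x, y, z, w].
In Python, from plant import ctrl gives the robot as it stands. The module is installed in compiled form; this text tells all that it offers.
- The arm moves only by the tool servo_tool, never from a script. Its argument "increments" is text: rows parted by semicolons, each of 7 numbers parted by spaces: the turn, a rotation vector about the tool's x, y, z in rad, then the shift along the tool's x, y, z in cm, then the finger opening in cm, from 0 to 8.54. In form: ax ay az dx dy dz claw; .... A call has 1 to 10 rows; each row is the pose to reach, as a shift and turn from the pose commanded when the call began, along the tool's axes at that moment; what a row does not reach only later rows make up. A row lasts 1/12 s, in which the tool goes at most 41.7 mm and 7.16 degrees, less where a joint would pass 70% of its speed; a pose out of reach is approached as far as the arm can. A call with a gripper value outside its range is refused whole. The fingers move at their own pace and stop on an object; "grip_force" is the grip in N (left out, the last holds). Time passes only in rows, so rows that repeat a pose let the fingers close. It gives the time, the measured TCP pose, the force and the opening at its end, in the units of the state.
- ctrl.get_state(): the state, without advancing time (a new reading comes with each control period).
- ctrl.read_camera(name): name is "side" or "top"; returns (picture, depth): 400x640x3 uint8, red, green, blue; 400x640 float32, m along the optical axis (not along the pixel's ray), 0 where there is no reading.
- ctrl.camera_info(name): a dict with "camera_matrix" (3x3 intrinsics, pixels), "world_to_cam" (4x4, takes a point from world to camera coordinates). Camera axes: x right, y down, z forward; pixel columns grow to the right and rows downward; lengths in m; the calibration is good to about 2 mm. A picture is of the moment at which its call begins. camera_info takes no time and is no camera call.
- ctrl.sign_off(): hands the job in, once; it reports no verdict.
The state is a dict: "time": time; "qpos": joint angles; "dq": joint speeds; "joint_efforts": joint torques, N m; "eef_pos": TCP position; "tcp_rot": TCP orientation; "contact_force": force on the tool from outside, world axes, zero at the start; "wrist_torque": the same for the moment, N m; "opening": opening from 0.0 (shut) to 1.0 (fully open).
Only numpy, scipy, OpenCV 4.12 (cv2) and the standard library are available. Lean on these libraries where they do the work, as an engineer would, in place of code of your own. Each camera call takes 0.05 s, during which the arm holds its last target.

## Working session

There is one attempt and no reset: what is moved stays moved. The work goes in short steps, Python scripts to look and compute and a tool call to move; the robot and the scene stay as the last step left them, time stands still between calls to the robot, and variables do not carry over. Pictures are saved under pics/ and viewed, and the job is handed in when it is done.

Besides the shell and the picture viewer there is one more tool, called after ">>>" as name(argument=value, ...) on one line, values as JSON. servo_tool: Moves the arm, as the interface text tells. Its arguments: {"type":"object","properties":{"increments":{"type":"string"},"grip_force":{"type":"number"}},"required":["increments"]}

```bash
mkdir -p pics; cat > h.py <<'E'
import numpy as np, cv2
from plant import ctrl
def cam(n):
    p,d=ctrl.read_camera(n); np.savez(f'{n}.npz',p=p,d=d); return p,d
def load(n):
    z=np.load(f'{n}.npz'); return z['p'],z['d']
def save(name,p,box=None,s=1):
    if box: x0,y0,x1,y1=box; p=p[y0:y1,x0:x1]
    p=cv2.resize(p,None,fx=s,fy=s,interpolation=cv2.INTER_CUBIC)
    cv2.imwrite('pics/'+name,p[:,:,::-1])
def atz(n,u,v,z):
    i=ctrl.camera_info(n);K=np.array(i['camera_matrix']);T=np.array(i['world_to_cam'])
    R=T[:3,:3];t=T[:3,3];c=-R.T@t;r=R.T@np.linalg.inv(K)@np.array([u,v,1.])
    return c+r*(z-c[2])/r[2]
def proj(n,p):
    i=ctrl.camera_info(n);K=np.array(i['camera_matrix']);T=np.array(i['world_to_cam'])
    q=K@(T[:3,:3]@np.array(p)+T[:3,3]);return q[:2]/q[2]
def cloud(n):
    p,d=load(n);i=ctrl.camera_info(n);K=np.array(i['camera_matrix']);T=np.array(i['world_to_cam'])
    v,u=np.mgrid[:400,:640];P=np.stack([(u-K[0,2])/K[0,0]*d,(v-K[1,2])/K[1,1]*d,d],-1)
    return (P-T[:3,3])@T[:3,:3]
E
python3 - <<'E'
from h import *
for n in('top','side'):
    p,d=cam(n);save(n+'0.png',p)
    i=ctrl.camera_info(n);T=np.array(i['world_to_cam']);print(n,i['camera_matrix'],-T[:3,:3].T@T[:3,3],T[2,:3])
print(ctrl.get_state())
E
```

```text
top [[427.92228383   0.         312.76935036]
 [  0.         427.92228383 203.59061846]
 [  0.           0.           1.        ]] [0.33881642 0.00258573 1.24366083] [ 0.18128672  0.0130653  -0.98334349]
side [[389.80642825   0.         318.76343343]
 [  0.         389.80642825 194.03518071]
 [  0.           0.           1.        ]] [ 0.36746251 -0.59049789  0.62087067] [ 0.21806688  0.71301752 -0.6663729 ]
{'time': 0.1, 'qpos': array([-1.42397443e+00,  2.87120321e-01,  1.57800635e+00, -2.22397288e-05,
        1.27858945e+00, -1.50027081e-01]), 'dq': array([ 0.00128954, -0.00204197, -0.00220602, -0.0003704 ,  0.00163848,
       -0.0008393 ]), 'joint_efforts': array([ 2.83533400e-04, -4.07297015e+01, -2.93699563e+01, -1.78418495e-04,
        3.43464242e-03,  1.58480469e-05]), 'eef_pos': array([ 0.19736754, -0.6449236 ,  0.24406976]), 'tcp_rot': array([ 9.89004259e-01,  1.47883224e-01, -8.94355357e-06, -1.06174902e-03]), 'contact_force': array([ 0.51471636, -0.03865734,  0.13803095]), 'wrist_torque': array([-0.00371002, -0.02755609,  0.03369396]), 'opening': 0.9992609028887457}
```

View pics/top0.png

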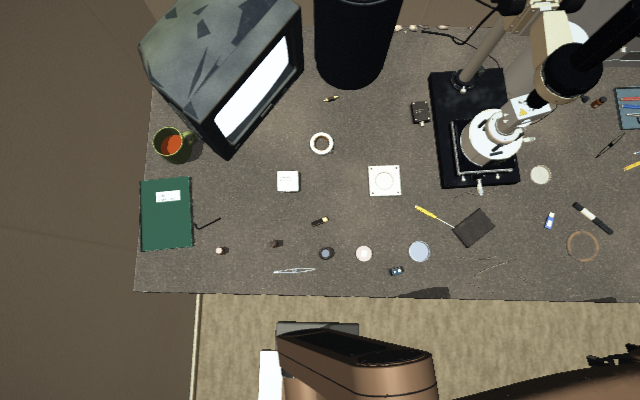

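View pics/side0.png

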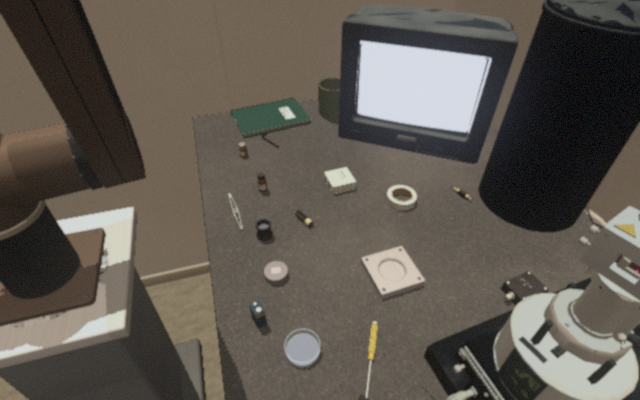

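```bash
python3 - <<'E'
from h import *
p,d=load('top');save('t1.png',p,(200,155,460,300),3)
p,d=load('side');save('s1.png',p,(210,120,440,380),2.3)
E
```

```text
(no output)
```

View pics/t1.png

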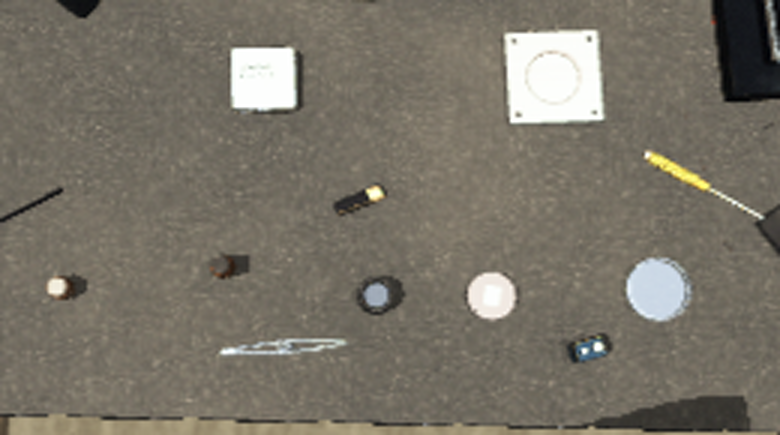

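View pics/s1.png

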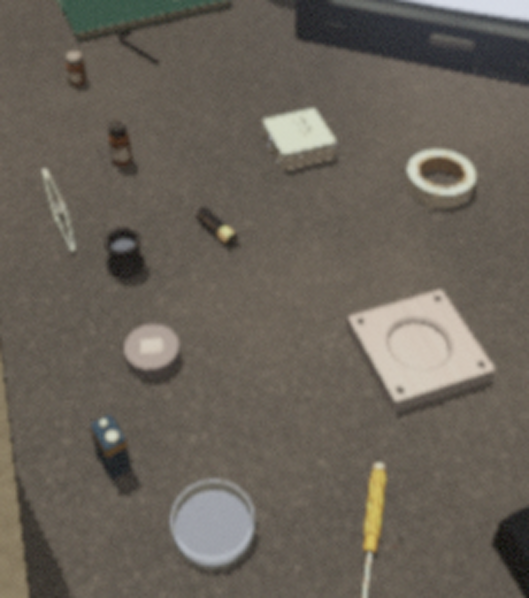

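```bash
python3 - <<'E'
from h import *
for n,boxes in(('top',dict(hold=(362,158,406,202),box=(272,166,304,197),short=(210,240,235,260),tall=(268,234,292,253),loupe=(315,242,340,264),disc=(352,242,378,266),dish=(404,238,436,265),led=(308,212,332,230),blue=(386,262,408,280))),('side',dict(hold=(355,240,430,302),box=(320,165,362,198),short=(234,138,252,162),tall=(254,170,272,198),loupe=(252,215,276,244),disc=(260,258,292,286),dish=(278,322,326,374),led=(292,206,318,230)))):
    C=cloud(n);p,d=load(n)
    for k,(a,b,c,e) in boxes.items():
        Q=C[b:e,a:c].reshape(-1,3);ok=d[b:e,a:c].ravel()>0;Q=Q[ok];
        z0=np.median(C[270:285,300:340,2]) if n=='top' else 0
        zz=Q[:,2];hm=np.percentile(zz,98);S=Q[zz>max(0.005,hm-.006)]
        lo,hi=S.min(0),S.max(0)
        print(n,k,'zmax %.4f zmin %.4f'%(hm,np.percentile(zz,5)),'mid',((lo+hi)/2)[:2].round(4),'size',(hi-lo)[:2].round(3),len(S))
E
```

```text
top hold zmax 0.0197 zmin -0.0040 mid [ 0.6399 -0.1891] size [0.092 0.094] 588
top box zmax 0.0275 zmin -0.0042 mid [0.6302 0.0957] size [0.061 0.06 ] 330
top short zmax 0.0371 zmin -0.0046 mid [0.4235 0.2826] size [0.017 0.019] 35
top tall zmax 0.0496 zmin -0.0049 mid [0.4466 0.1276] size [0.014 0.017] 32
top loupe zmax 0.0354 zmin -0.0042 mid [ 0.4224 -0.0173] size [0.031 0.031] 50
top disc zmax 0.0192 zmin -0.0042 mid [ 0.4232 -0.1286] size [0.043 0.043] 175
top dish zmax 0.0161 zmin -0.0043 mid [ 0.4336 -0.2872] size [0.057 0.058] 61
top led zmax 0.0148 zmin -0.0044 mid [ 5.137e-01 -2.000e-04] size [0.027 0.046] 75
top blue zmax 0.0477 zmin -0.0050 mid [ 0.3748 -0.215 ] size [0.022 0.027] 55
side hold zmax 0.0163 zmin -0.0036 mid [ 0.6378 -0.1888] size [0.095 0.094] 1474
side box zmax 0.0242 zmin -0.0038 mid [0.629  0.0956] size [0.062 0.064] 423
side short zmax 0.0345 zmin -0.0040 mid [0.4211 0.2803] size [0.018 0.019] 32
side tall zmax 0.0479 zmin -0.0036 mid [0.444  0.1263] size [0.017 0.017] 41
side loupe zmax 0.0335 zmin -0.0037 mid [ 0.42   -0.0184] size [0.032 0.033] 103
side disc zmax 0.0164 zmin -0.0034 mid [ 0.4225 -0.1285] size [0.045 0.046] 391
side dish zmax 0.0141 zmin -0.0034 mid [ 0.4325 -0.2871] size [0.059 0.06 ] 232
side led zmax 0.0133 zmin -0.0037 mid [ 0.5125 -0.0016] size [0.028 0.049] 108
```

```bash
cat >> h.py <<'E'
from scipy.spatial.transform import Rotation as Ro
def rel(t,yaw=0):
    s=ctrl.get_state();R=Ro.from_quat(s['tcp_rot'])
    W=Ro.from_quat([1,0,0,0]); W=Ro.from_euler('z',yaw)*W
    print('rot',(R.inv()*W).as_rotvec().round(4),'shift cm',(R.inv().apply(np.array(t)-s['eef_pos'])*100).round(2))
E
python3 -c "
from h import *
rel([.4228,-.1286,.10])"
```

```text
rot [-0.0021  0.      0.2969] shift cm [ 36.66 -42.75  14.51]
```

>>> servo_tool(increments="0 0 0.297 36.66 -42.75 14.3 8.54; 0 0 0.297 36.66 -42.75 14.3 8.54; 0 0 0.297 36.66 -42.75 14.3 8.54; 0 0 0.297 36.66 -42.75 14.3 8.54; 0 0 0.297 36.66 -42.75 14.3 8.54; 0 0 0.297 36.66 -42.75 14.3 8.54; 0 0 0.297 36.66 -42.75 14.3 8.54; 0 0 0.297 36.66 -42.75 14.3 8.54; 0 0 0.297 36.66 -42.75 14.3 8.54; 0 0 0.297 36.66 -42.75 14.3 8.54", grip_force=30)

```text
time: 0.93
eef_pos: [0.3593, -0.2733, 0.1421]
tcp_rot: [1.0, -0.0, -0.0, -0.0]
contact_force: [0.6, -1.0, 0.1]
opening: 0.999
```

```bash
python3 -c "
from h import *
rel([.4228,-.1286,.10]);print(ctrl.get_state())"
```

```text
rot [-0.0002  0.     -0.0008] shift cm [  6.34 -14.48   4.21]
{'time': 0.9333, 'qpos': array([-8.75829609e-01, -1.03519322e-01,  2.19683742e+00,  9.79334573e-05,
        1.04844898e+00,  6.95729086e-01]), 'dq': array([ 0.95731684, -0.14606421,  0.37819792,  0.00461292, -0.24501174,
        0.94528344]), 'joint_efforts': array([ -4.555673  , -22.05783784, -26.15469038,  -0.09132526,
         0.24656544,  -0.52809292]), 'eef_pos': array([ 0.35927792, -0.27333446,  0.14206141]), 'tcp_rot': array([ 9.99999913e-01, -4.05618491e-04, -2.32895572e-05, -9.41498500e-05]), 'contact_force': array([ 0.5658165 , -0.96056995,  0.08974753]), 'wrist_torque': array([ 0.03308088, -0.02254435,  0.02731059]), 'opening': 0.9992239125030938}
```

>>> servo_tool(increments="0 0 0 6.34 -14.48 4.2 8.54; 0 0 0 6.34 -14.48 4.2 8.54; 0 0 0 6.34 -14.48 4.2 8.54; 0 0 0 6.34 -14.48 4.2 8.54; 0 0 0 6.34 -14.48 8 8.54; 0 0 0 6.34 -14.48 10 8.54; 0 0 0 6.34 -14.48 12.2 8.54; 0 0 0 6.34 -14.48 12.2 8.54; 0 0 0 6.34 -14.48 12.2 8.54")

```text
time: 1.68
eef_pos: [0.4215, -0.1299, 0.0197]
tcp_rot: [1.0, -0.0, -0.002, -0.001]
contact_force: [0.4, -0.4, 0.2]
opening: 1.0
```

```bash
python3 -c "
from h import *
rel([.4228,-.1286,.02])
p,d=cam('side');save('s2.png',p,(200,170,380,320),4)"
```

```text
rot [-0.002   0.0033 -0.0001] shift cm [ 0.13 -0.13 -0.03]
```

View pics/s2.png

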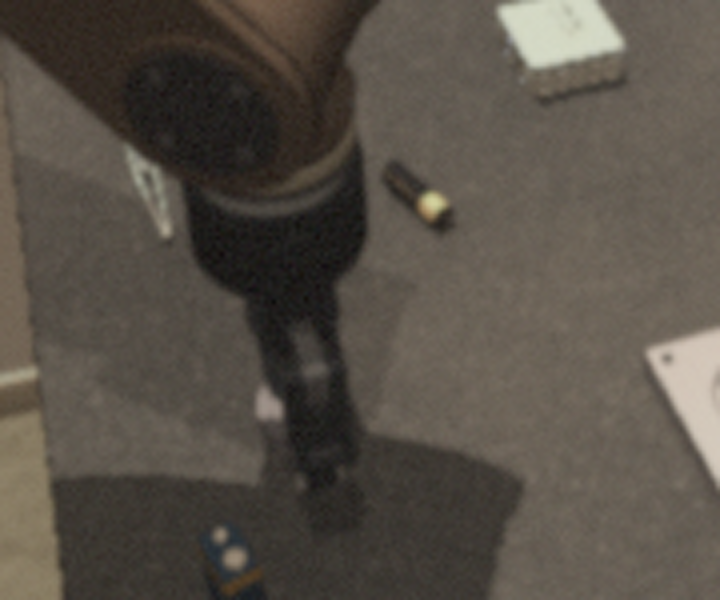

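>>> servo_tool(increments="0 0 0 0.1 -0.1 0 8.54; 0 0 0 0.1 -0.1 0 3; 0 0 0 0.1 -0.1 0 3; 0 0 0 0.1 -0.1 0 3; 0 0 0 0.1 -0.1 0 3; 0 0 0 0.1 -0.1 0 3; 0 0 0 0.1 -0.1 0 3; 0 0 0 0.1 -0.1 0 3")

```text
time: 2.4
eef_pos: [0.4242, -0.13, 0.0219]
tcp_rot: [1.0, -0.0, 0.0, 0.0]
contact_force: [-1.4, 0.8, 5.7]
opening: 0.518
```

>>> servo_tool(increments="0 0 0 0 0 -2 3; 0 0 0 0 0 -4 3; 0 0 0 0 0 -7 3; 0 0 0 0 0 -7 3; 0 0 0 0 0 -7 3")

```text
time: 2.82
eef_pos: [0.4249, -0.1304, 0.0927]
tcp_rot: [1.0, -0.0, 0.002, 0.001]
contact_force: [-0.7, 0.4, -0.1]
opening: 0.516
```

```bash
python3 -c "
from h import *
print(ctrl.get_state())
p,d=cam('side');save('s3.png',p,(200,150,380,300),4)"
```

```text
{'time': 2.8167, 'qpos': array([-5.26842119e-01, -4.05448861e-02,  2.24360092e+00, -1.34869562e-05,
        9.33615054e-01,  1.04422882e+00]), 'dq': array([-6.20622006e-05,  4.09575814e-02,  4.35278838e-02,  1.16308249e-03,
       -5.31159234e-04,  4.65865899e-04]), 'joint_efforts': array([ 2.97808321e-02, -2.39475363e+01, -2.54592615e+01,  2.21613525e-03,
       -1.05900291e-02, -2.09210901e-05]), 'eef_pos': array([ 0.4248957 , -0.13042902,  0.09269104]), 'tcp_rot': array([ 9.99996963e-01, -1.33309076e-04,  2.12453555e-03,  1.24169695e-03]), 'contact_force': array([-0.69260335,  0.3770394 , -0.11961063]), 'wrist_torque': array([ 0.02128196, -0.00891623,  0.01923961]), 'opening': 0.515908473343716}
```

View pics/s3.png

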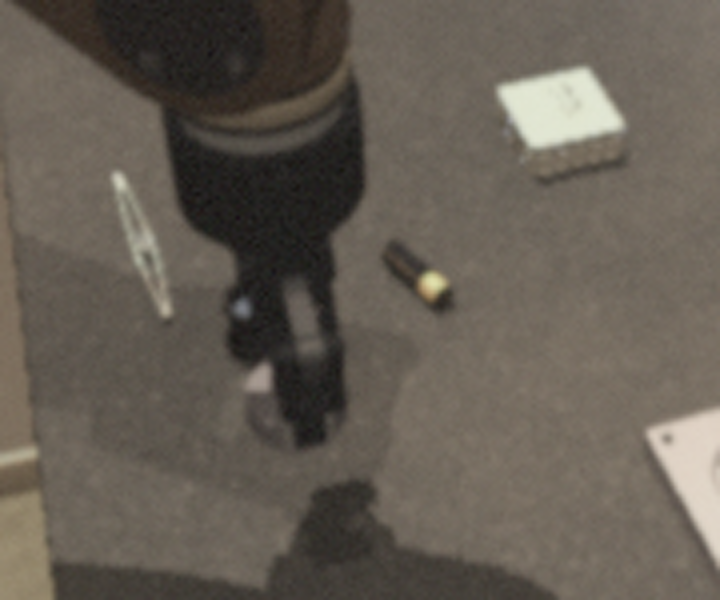

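```bash
python3 -c "
from h import *
p,d=load('side');
q=np.clip((p.astype(float))*3,0,255).astype('uint8');save('s4.png',q,(250,210,295,270),10)
for z in(.09,.075,.079):
  print(z,(np.array(proj('side',[.4249,-.1304-.023,z]))-[250,210])*10,(np.array(proj('side',[.4249,-.1304,z]))-[250,210])*10)
C=cloud('side')[205:265,250:295].reshape(-1,3);C=C[C[:,2]>.04];
for lo in np.arange(.06,.11,.004):
  s=C[(C[:,2]>=lo)&(C[:,2]<lo+.004)]
  if len(s):print(round(lo,3),len(s),s.min(0).round(3),s.max(0).round(3))
"
```

```text
0.09 [265.36681683 448.29466777] [237.98871091 351.46583392]
0.075 [271.18500332 502.83416677] [244.05996626 406.10961041]
0.079 [269.65008293 488.44587084] [242.45787795 391.69016166]
0.068 12 [ 0.403 -0.153  0.069] [ 0.444 -0.141  0.072]
0.072 16 [ 0.401 -0.155  0.072] [ 0.444 -0.134  0.075]
0.076 23 [ 0.4   -0.159  0.076] [ 0.445 -0.132  0.08 ]
0.08 31 [ 0.401 -0.16   0.08 ] [ 0.445 -0.107  0.084]
0.084 102 [ 0.401 -0.165  0.084] [ 0.445 -0.113  0.088]
0.088 13 [ 0.412 -0.167  0.089] [ 0.433 -0.159  0.092]
0.092 24 [ 0.412 -0.168  0.092] [ 0.434 -0.159  0.096]
0.096 17 [ 0.412 -0.168  0.096] [ 0.432 -0.159  0.1  ]
0.1 14 [ 0.413 -0.168  0.1  ] [ 0.429 -0.16   0.104]
0.104 11 [ 0.417 -0.168  0.104] [ 0.429 -0.109  0.107]
0.108 3 [ 0.417 -0.11   0.108] [ 0.419 -0.107  0.108]
```

View pics/s4.png

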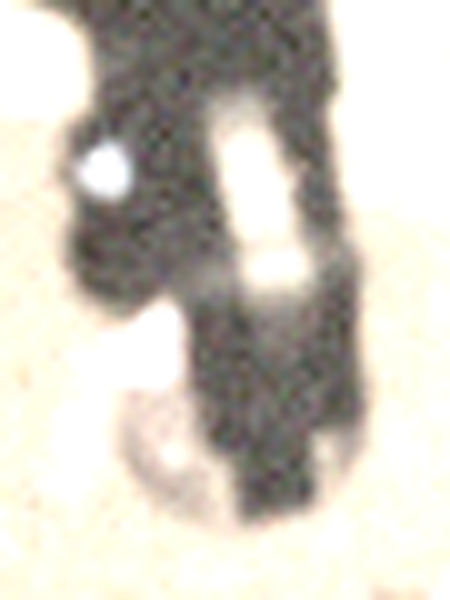

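>>> servo_tool(increments="0 0 0 21.5 5.86 0 3; 0 0 0 21.5 5.86 0 3; 0 0 0 21.5 5.86 0 3; 0 0 0 21.5 5.86 0 3; 0 0 0 21.5 5.86 0 3; 0 0 0 21.5 5.86 0 3; 0 0 0 21.5 5.86 2 3; 0 0 0 21.5 5.86 3.5 3; 0 0 0 21.5 5.86 3.5 3; 0 0 0 21.5 5.86 3.5 3")

```text
time: 3.7
eef_pos: [0.6357, -0.187, 0.052]
tcp_rot: [1.0, -0.0, -0.003, -0.002]
contact_force: [0.2, -1.1, -0.4]
opening: 0.518
```

```bash
python3 -c "
from h import *
rel([.6405,-.189,.034])
p,d=cam('side');save('s5.png',p,(340,190,450,310),6)
C=cloud('side')[210:300,340:450].reshape(-1,3);C=C[(C[:,2]>.022)];
for lo in np.arange(.02,.064,.004):
  s=C[(C[:,2]>=lo)&(C[:,2]<lo+.004)]
  if len(s):print(round(lo,3),len(s),s.min(0).round(3),s.max(0).round(3))
"
```

```text
rot [-0.0032  0.0069 -0.0003] shift cm [0.49 0.21 1.8 ]
0.028 17 [ 0.611 -0.21   0.029] [ 0.632 -0.184  0.032]
0.032 22 [ 0.611 -0.212  0.032] [ 0.627 -0.181  0.036]
0.036 20 [ 0.611 -0.208  0.036] [ 0.624 -0.18   0.04 ]
0.04 77 [ 0.611 -0.217  0.04 ] [ 0.655 -0.162  0.044]
0.044 189 [ 0.611 -0.222  0.044] [ 0.646 -0.164  0.048]
0.048 28 [ 0.623 -0.224  0.048] [ 0.642 -0.16   0.052]
0.052 32 [ 0.623 -0.225  0.052] [ 0.641 -0.159  0.056]
0.056 35 [ 0.623 -0.225  0.056] [ 0.641 -0.159  0.06 ]
0.06 26 [ 0.623 -0.224  0.06 ] [ 0.638 -0.16   0.064]
```

View pics/s5.png

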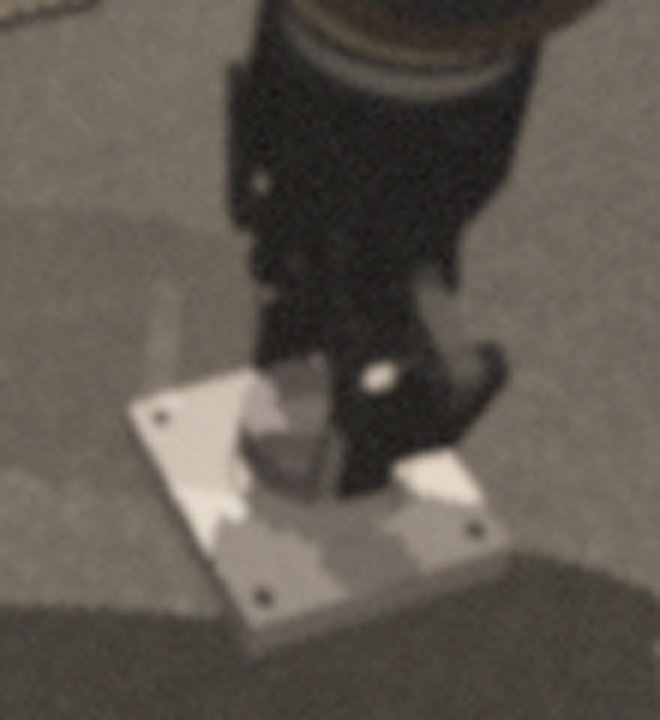

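>>> servo_tool(increments="0 0 0 0.1 0 0 3; 0 0 0 0.1 0 0 3; 0 0 0 0.1 0 0 3")

```text
time: 4.0
eef_pos: [0.6401, -0.1885, 0.0571]
tcp_rot: [1.0, -0.0, 0.001, 0.0]
contact_force: [0.3, -0.4, 0.3]
opening: 0.514
```

```bash
python3 -c "
from h import *
rel([.641,-.189,.034])
p,d=cam('side')
C=cloud('side')[210:300,340:450].reshape(-1,3);C=C[(C[:,2]>.022)];
for lo in np.arange(.02,.064,.004):
  s=C[(C[:,2]>=lo)&(C[:,2]<lo+.004)]
  if len(s):print(round(lo,3),len(s),s.min(0).round(3),s.max(0).round(3))
"
```

```text
rot [ 0.0009 -0.0019 -0.0002] shift cm [0.09 0.05 2.31]
0.032 10 [ 0.616 -0.213  0.033] [ 0.638 -0.186  0.036]
0.036 24 [ 0.615 -0.211  0.036] [ 0.631 -0.184  0.04 ]
0.04 20 [ 0.616 -0.21   0.04 ] [ 0.629 -0.178  0.044]
0.044 29 [ 0.615 -0.219  0.044] [ 0.639 -0.166  0.048]
0.048 232 [ 0.615 -0.223  0.048] [ 0.66  -0.161  0.052]
0.052 29 [ 0.623 -0.225  0.052] [ 0.649 -0.165  0.056]
0.056 39 [ 0.626 -0.225  0.056] [ 0.646 -0.154  0.06 ]
0.06 28 [ 0.627 -0.227  0.06 ] [ 0.646 -0.163  0.064]
```

>>> servo_tool(increments="0 0 0 0.05 0.05 1 3; 0 0 0 0.05 0.05 1.6 3; 0 0 0 0.05 0.05 2.0 3; 0 0 0 0.05 0.05 2.3 3; 0 0 0 0.05 0.05 2.3 3; 0 0 0 0.05 0.05 2.3 3; 0 0 0 0.05 0.05 2.3 3")

```text
time: 4.63
eef_pos: [0.64, -0.1888, 0.0324]
tcp_rot: [1.0, -0.0, -0.0, -0.0]
contact_force: [0.2, 0.0, -1.0]
opening: 0.515
```

>>> servo_tool(increments="0 0 0 0 0 0 5; 0 0 0 0 0 0 5.4; 0 0 0 0 0 0 6; 0 0 0 0 0 0 7; 0 0 0 0 0 -2 8; 0 0 0 0 0 -5 8.5; 0 0 0 -4 -8 -9 8.5; 0 0 0 -12 -17 -9 8.5; 0 0 0 -17 -17 -9 8.5; 0 0 0 -21.8 -17.1 -9 8.5")

```text
time: 5.47
eef_pos: [0.5292, -0.0745, 0.1142]
tcp_rot: [1.0, 0.0, 0.001, 0.0]
contact_force: [0.0, 0.2, 1.4]
opening: 0.991
```

```bash
python3 -c "
from h import *
p,d=cam('side');save('s6.png',p,(345,230,435,310),8)
p,d=cam('top');save('t6.png',p,(355,150,415,210),10)
rel([.421,-.018,.022])
for n,(a,b,c,e) in dict(top=(362,158,406,202),side=(355,240,430,302)).items():
  C=cloud(n)[b:e,a:c].reshape(-1,3);C=C[(C[:,2]>.021)&(C[:,2]<.04)&(abs(C[:,0]-.639)<.04)&(abs(C[:,1]+.189)<.04)]
  print(n,C.min(0).round(4),C.max(0).round(4),((C.max(0)+C.min(0))/2).round(4),len(C));A=np.c_[C[:,:2],np.ones(len(C))];print(np.linalg.lstsq(A,C[:,2],rcond=None)[0])
"
```

```text
rot [-0.0036  0.0096  0.0025] shift cm [-9.99 -5.36  8.91]
top [ 0.6147 -0.229   0.021 ] [ 0.6733 -0.1502  0.0336] [ 0.644  -0.1896  0.0273] 191
[0.00405581 0.02813693 0.02864017]
side [ 0.6156 -0.2133  0.0212] [ 0.6606 -0.167   0.028 ] [ 0.6381 -0.1902  0.0246] 379
[0.00906828 0.00840172 0.0204555 ]
```

View pics/s6.png

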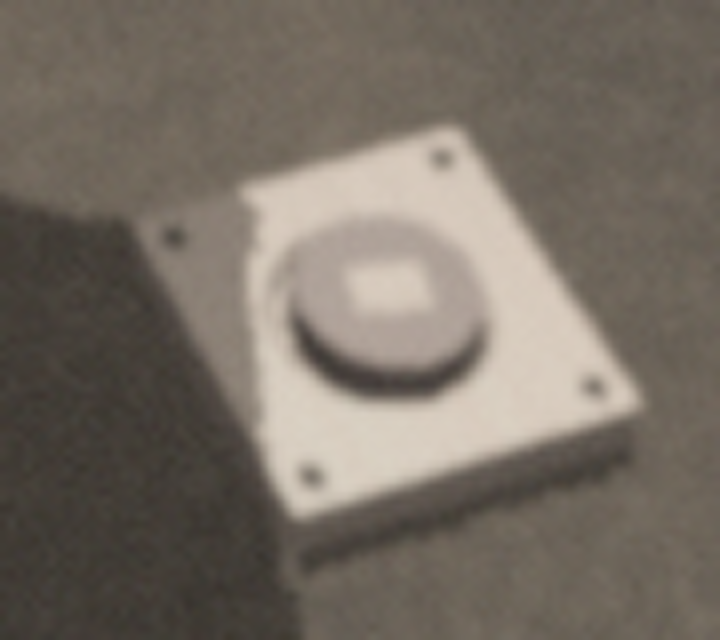

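View pics/t6.png

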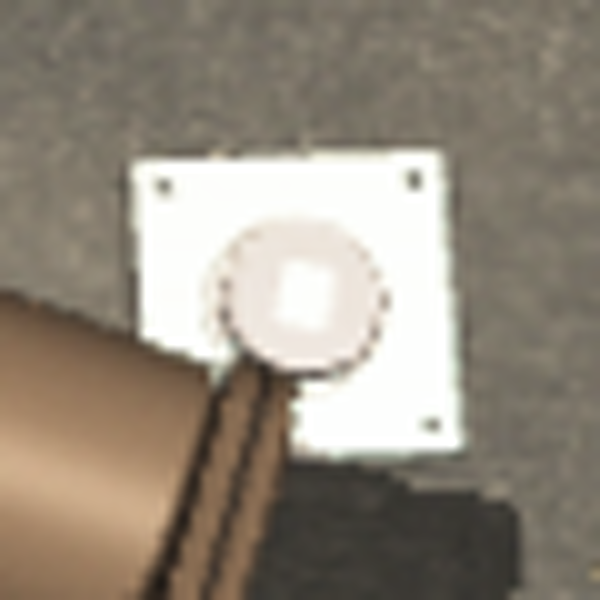

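>>> servo_tool(increments="0 0 0 -10 -5.36 2 8.5; 0 0 0 -10 -5.36 3 8.5; 0 0 0 -10 -5.36 3 8.5; 0 0 0 -10 -5.36 3 8.5; 0 0 0 -10 -5.36 3 8.5; 0 0 0 -10 -5.36 3 8.5")

```text
time: 6.07
eef_pos: [0.4309, -0.023, 0.0841]
tcp_rot: [1.0, -0.0, 0.001, 0.0]
contact_force: [0.6, -0.3, 0.6]
opening: 0.998
```

```bash
python3 -c "
from h import *
rel([.421,-.018,.022])"
```

```text
rot [ 0.0009 -0.0028 -0.0003] shift cm [-1.01 -0.51  6.2 ]
```

>>> servo_tool(increments="0 0 0 -1 -0.5 2 8.5; 0 0 0 -1 -0.5 4 8.5; 0 0 0 -1 -0.5 6.2 8.5; 0 0 0 -1 -0.5 6.2 8.5; 0 0 0 -1 -0.5 6.2 8.5; 0 0 0 -1 -0.5 6.2 8.5")

```text
time: 6.57
eef_pos: [0.4215, -0.0182, 0.0225]
tcp_rot: [1.0, -0.0, 0.001, 0.0]
contact_force: [1.0, -0.3, -0.2]
opening: 0.998
```

>>> servo_tool(increments="0 0 0 0 0 0 2; 0 0 0 0 0 0 2; 0 0 0 0 0 0 2; 0 0 0 0 0 0 2; 0 0 0 0 0 0 2; 0 0 0 0 0 0 2; 0 0 0 0 0 0 2; 0 0 0 0 0 0 2")

```text
time: 7.23
eef_pos: [0.4199, -0.0174, 0.0218]
tcp_rot: [1.0, -0.0, 0.0, 0.0]
contact_force: [-1.4, 1.0, 5.1]
opening: 0.378
```

>>> servo_tool(increments="0 0 0 0 0 -3 2; 0 0 0 0 0 -6.5 2; 0 0 0 5 4 -6.5 2; 0 0 0 22 17.2 -6.5 2; 0 0 0 22 17.2 -6.5 2; 0 0 0 22 17.2 -6.5 2; 0 0 0 22 17.2 -6.5 2; 0 0 0 22 17.2 -6.5 2; 0 0 0 22 17.2 -6.5 2; 0 0 0 22 17.2 -6.5 2")

```text
time: 8.07
eef_pos: [0.6431, -0.1936, 0.086]
tcp_rot: [1.0, -0.001, 0.002, 0.001]
contact_force: [0.2, 0.9, 0.3]
opening: 0.378
```

>>> servo_tool(increments="0 0 0 0 0 0 2; 0 0 0 0 0 0 2; 0 0 0 0 0 0 2")

```text
time: 8.32
eef_pos: [0.6381, -0.1883, 0.0852]
tcp_rot: [1.0, 0.0, -0.001, -0.001]
contact_force: [-0.2, -0.2, -1.0]
opening: 0.381
```

```bash
python3 -c "
from h import *
rel([.6385,-.190,.0495])
p,d=cam('side');save('s7.png',p,(340,180,450,310),5.5)
C=cloud('side')[200:300,340:450].reshape(-1,3);C=C[(C[:,2]>.04)];
for lo in np.arange(.04,.13,.004):
  s=C[(C[:,2]>=lo)&(C[:,2]<lo+.004)]
  if len(s):print(round(lo,3),len(s),s.min(0).round(3),s.max(0).round(3))
"
```

```text
rot [-0.001   0.0021  0.0004] shift cm [0.05 0.17 3.57]
0.06 4 [ 0.621 -0.204  0.062] [ 0.63  -0.189  0.064]
0.064 21 [ 0.621 -0.203  0.064] [ 0.629 -0.175  0.068]
0.068 25 [ 0.622 -0.211  0.068] [ 0.632 -0.18   0.072]
0.072 20 [ 0.624 -0.213  0.072] [ 0.629 -0.172  0.076]
0.076 29 [ 0.624 -0.218  0.076] [ 0.637 -0.167  0.08 ]
0.08 36 [ 0.624 -0.219  0.08 ] [ 0.641 -0.168  0.084]
0.084 57 [ 0.625 -0.22   0.084] [ 0.643 -0.16   0.088]
0.088 36 [ 0.625 -0.22   0.088] [ 0.65  -0.167  0.092]
0.092 69 [ 0.622 -0.22   0.092] [ 0.655 -0.167  0.096]
0.096 41 [ 0.624 -0.219  0.096] [ 0.653 -0.17   0.1  ]
0.1 17 [ 0.625 -0.22   0.1  ] [ 0.637 -0.17   0.104]
0.104 30 [ 0.624 -0.219  0.104] [ 0.639 -0.167  0.108]
0.108 21 [ 0.624 -0.22   0.108] [ 0.639 -0.169  0.112]
0.112 26 [ 0.622 -0.233  0.112] [ 0.638 -0.15   0.116]
0.116 51 [ 0.623 -0.236  0.116] [ 0.645 -0.146  0.12 ]
0.12 76 [ 0.623 -0.238  0.12 ] [ 0.646 -0.143  0.124]
0.124 45 [ 0.622 -0.24   0.124] [ 0.648 -0.142  0.128]
0.128 35 [ 0.624 -0.241  0.128] [ 0.648 -0.141  0.132]
```

View pics/s7.png

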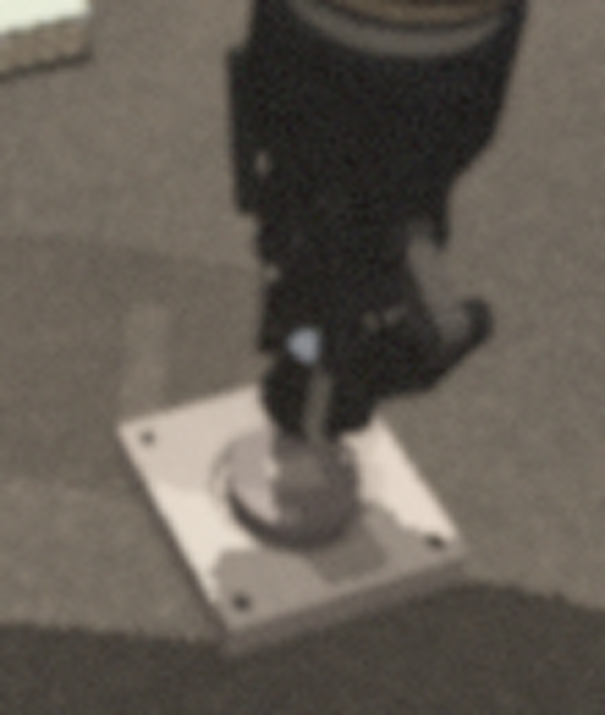

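>>> servo_tool(increments="0 0 0 0 0.1 1.5 2; 0 0 0 0 0.1 2.6 2; 0 0 0 0 0.1 3.2 2; 0 0 0 0 0.1 3.6 2; 0 0 0 0 0.1 3.6 2; 0 0 0 0 0.1 3.6 2; 0 0 0 0 0.1 3.6 2")

```text
time: 8.95
eef_pos: [0.6395, -0.1905, 0.05]
tcp_rot: [1.0, -0.0, 0.0, 0.0]
contact_force: [0.0, -0.0, -0.4]
opening: 0.372
```

>>> servo_tool(increments="0 0 0 0 0 0.15 2; 0 0 0 0 0 0.15 2; 0 0 0 0 0 0.15 2")

```text
time: 9.2
eef_pos: [0.6393, -0.1904, 0.0485]
tcp_rot: [1.0, -0.0, -0.0, 0.0]
contact_force: [-0.3, 0.3, 0.0]
opening: 0.381
```

>>> servo_tool(increments="0 0 0 0 0 0 3.4; 0 0 0 0 0 0 4; 0 0 0 0 0 0 5; 0 0 0 0 0 0 7; 0 0 0 0 0 -2 8.5; 0 0 0 0 0 -5 8.5; 0 0 0 0 0 -7 8.5; 0 0 0 -10 5 -7 8.5; 0 0 0 -20.6 9.7 -7 8.5; 0 0 0 -20.6 9.7 -7 8.5")

```text
time: 10.03
eef_pos: [0.5259, -0.2445, 0.1195]
tcp_rot: [1.0, 0.001, 0.001, 0.001]
contact_force: [-0.5, -1.4, -0.5]
opening: 0.997
```

>>> servo_tool(increments="0 0 0 -10 5 0 8.5; 0 0 0 -10 5 0 8.5; 0 0 0 -10 5 0 8.5; 0 0 0 -10 5 0 8.5; 0 0 0 -10 5 0 8.5")

```text
time: 10.45
eef_pos: [0.4256, -0.2949, 0.1189]
tcp_rot: [1.0, -0.002, 0.0, 0.0]
contact_force: [0.2, 0.9, 0.4]
opening: 0.997
```

```bash
python3 -c "
from h import *
rel([.433,-.287,.018])
p,d=cam('side');save('s8.png',p,(340,210,450,310),6)
C=cloud('side')[200:300,340:450].reshape(-1,3);C=C[(C[:,2]>.045)&(C[:,2]<.08)&(abs(C[:,0]-.639)<.05)];print(C.min(0),C.max(0),len(C))
p,d=cam('top');save('t8.png',p,(350,140,450,290),4)
"
```

```text
rot [ 0.0004 -0.0007 -0.0032] shift cm [ 0.73 -0.8  10.09]
[ 0.6230893  -0.20748993  0.04508002] [ 0.65653875 -0.17634002  0.06124371] 251
```

View pics/s8.png

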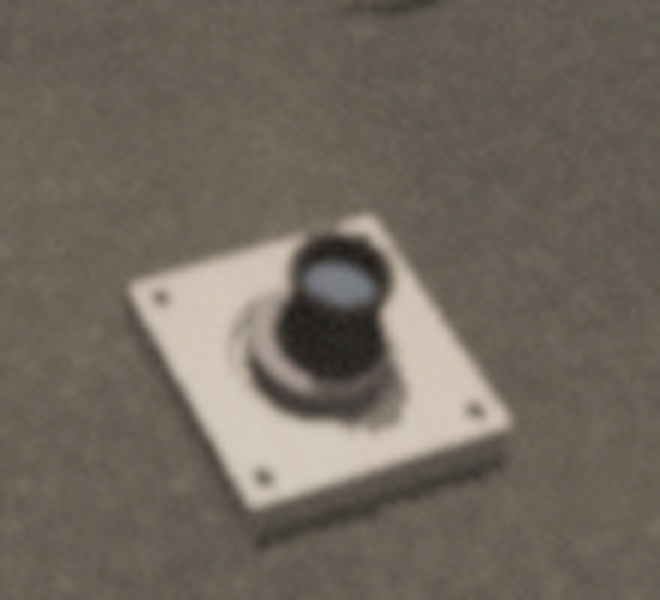

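View pics/t8.png

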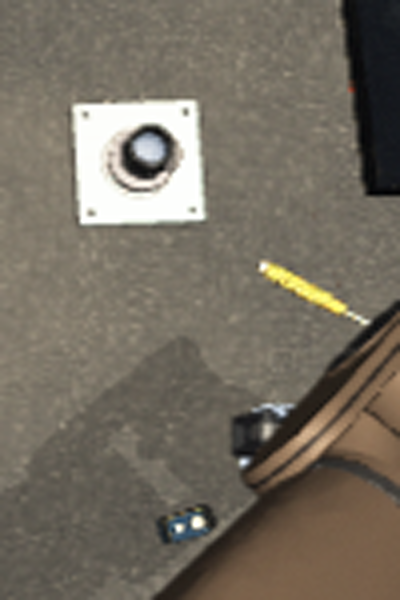

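>>> servo_tool(increments="0 0 0 0.73 -0.8 3 8.54; 0 0 0 0.73 -0.8 6 8.54; 0 0 0 0.73 -0.8 8 8.54; 0 0 0 0.73 -0.8 8 8.54; 0 0 0 0.73 -0.8 8 8.54; 0 0 0 0.73 -0.8 8 8.54")

```text
time: 11.05
eef_pos: [0.4352, -0.2865, 0.0398]
tcp_rot: [1.0, 0.001, 0.001, 0.001]
contact_force: [0.1, 0.4, 0.2]
opening: 1.003
```

```bash
python3 -c "
from h import *
rel([.433,-.287,.018])
p,d=cam('side');save('s9.png',p,(240,260,370,390),5)
"
```

```text
rot [ 0.0015 -0.0016  0.001 ] shift cm [-0.23  0.05  2.18]
```

View pics/s9.png

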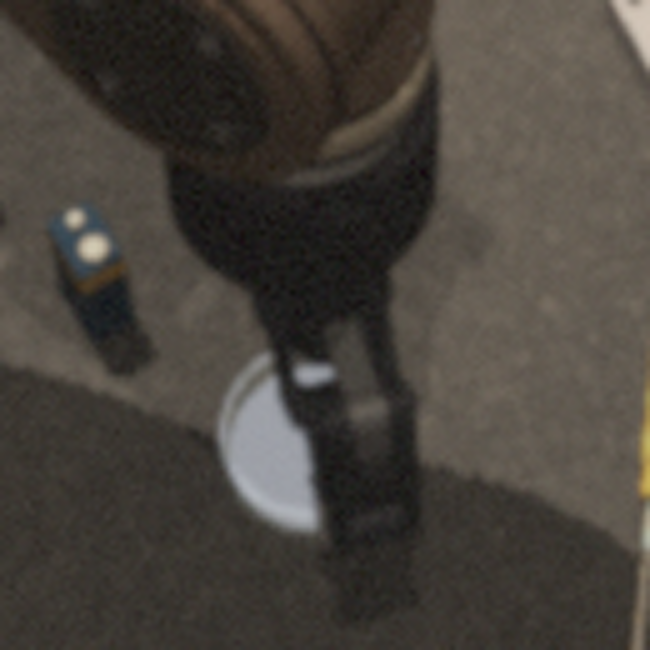

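>>> servo_tool(increments="0 0 0 -0.2 0 1 8.54; 0 0 0 -0.2 0 2 8.54; 0 0 0 -0.2 0 2.2 8.54; 0 0 0 -0.2 0 2.2 8.54; 0 0 0 -0.2 0 2.2 5; 0 0 0 -0.2 0 2.2 5; 0 0 0 -0.2 0 2.2 5; 0 0 0 -0.2 0 2.2 5; 0 0 0 -0.2 0 2.2 5; 0 0 0 -0.2 0 2.2 5", grip_force=20)

```text
time: 11.93
eef_pos: [0.4321, -0.2865, 0.017]
tcp_rot: [1.0, -0.0, 0.0, 0.0]
contact_force: [-0.3, -0.8, 1.8]
opening: 0.676
```

>>> servo_tool(increments="0 0 0 0 0 -2 5; 0 0 0 0 0 -5 5; 0 0 0 0 0 -9 5; 0 0 0 6 -8 -9 5; 0 0 0 20.2 -24 -9 5; 0 0 0 20.2 -24 -9 5; 0 0 0 20.2 -24 -9 5; 0 0 0 20.2 -24 -9 5; 0 0 0 20.2 -24 -9 5; 0 0 0 20.2 -24 -9 5")

```text
time: 12.77
eef_pos: [0.6202, -0.061, 0.1063]
tcp_rot: [1.0, -0.0, -0.0, -0.0]
contact_force: [-0.1, -0.9, 0.1]
opening: 0.677
```

>>> servo_tool(increments="0 0 0 3 -3 0 5; 0 0 0 3 -3 0 5; 0 0 0 3 -3 0 5; 0 0 0 3 -3 0 5")

```text
time: 13.1
eef_pos: [0.6489, -0.0328, 0.1058]
tcp_rot: [1.0, 0.0, -0.001, 0.0]
contact_force: [-0.5, -0.6, 0.3]
opening: 0.674
```

```bash
python3 -c "
from h import *
rel([.634,-.0467,.018])
p,d=cam('side');save('s10.png',p,(280,120,430,310),3.2)
"
```

```text
rot [0.     0.0017 0.0005] shift cm [-1.47  1.39  8.79]
```

View pics/s10.png

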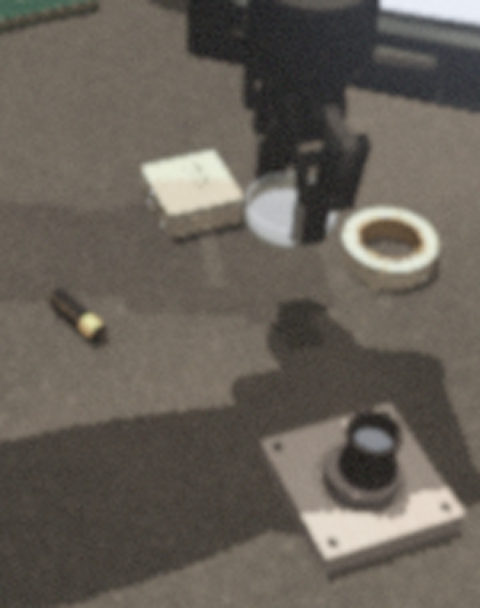

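>>> servo_tool(increments="0 0 0 -1.5 1.4 3 5; 0 0 0 -1.5 1.4 5.5 5; 0 0 0 -1.5 1.4 7.5 5; 0 0 0 -1.5 1.4 8.4 5; 0 0 0 -1.5 1.4 8.7 5; 0 0 0 -1.5 1.4 8.7 5; 0 0 0 -1.5 1.4 8.7 5")

```text
time: 13.73
eef_pos: [0.6353, -0.0477, 0.021]
tcp_rot: [1.0, -0.0, 0.001, 0.0]
contact_force: [0.7, -0.1, -0.6]
opening: 0.674
```

>>> servo_tool(increments="0 0 0 0 0 0.1 5; 0 0 0 0 0 0.1 5")

```text
time: 13.9
eef_pos: [0.6356, -0.0472, 0.0201]
tcp_rot: [1.0, -0.0, 0.001, 0.0]
contact_force: [-0.3, -0.5, 0.4]
opening: 0.679
```

>>> servo_tool(increments="0 0 0 0 0 0.25 5; 0 0 0 0 0 0.25 5; 0 0 0 0 0 0.25 5")

```text
time: 14.15
eef_pos: [0.6354, -0.0471, 0.017]
tcp_rot: [1.0, 0.0, 0.001, 0.0]
contact_force: [0.0, -0.7, 1.4]
opening: 0.682
```

>>> servo_tool(increments="0 0 0 0 0 0 6.2; 0 0 0 0 0 0 7; 0 0 0 0 0 0 8.5; 0 0 0 0 0 -1 8.5; 0 0 0 0 0 -4 8.5; 0 0 0 0 0 -8 8.5; 0 0 0 -3 -4 -10 8.5; 0 0 0 -21.3 -32.8 -10 8.5; 0 0 0 -21.3 -32.8 -10 8.5; 0 0 0 -21.3 -32.8 -10 8.5")

```text
time: 14.98
eef_pos: [0.5433, 0.0903, 0.1145]
tcp_rot: [1.0, -0.001, 0.001, -0.0]
contact_force: [0.0, 0.8, -0.6]
opening: 1.0
```

>>> servo_tool(increments="0 0 0 -13.5 -21 0 8.5; 0 0 0 -13.5 -21 0 8.5; 0 0 0 -13.5 -21 0 8.5; 0 0 0 -13.5 -21 0 8.5; 0 0 0 -13.5 -21 0 8.5; 0 0 0 -13.5 -21 0 8.5; 0 0 0 -13.5 -21 0 8.5; 0 0 0 -13.5 -21 0 8.5")

```text
time: 15.65
eef_pos: [0.4076, 0.3011, 0.1137]
tcp_rot: [1.0, 0.002, 0.0, -0.0]
contact_force: [0.0, -0.2, -0.4]
opening: 0.997
```

```bash
python3 -c "
from h import *
rel([.4223,.2825,.026])
p,d=cam('side');save('s11.png',p,(210,120,440,310),3)
C=cloud('side')[160:240,330:410].reshape(-1,3);C=C[(C[:,2]>.004)&(abs(C[:,0]-.634)<.04)&(abs(C[:,1]+.047)<.04)];print(C.min(0),C.max(0),len(C))
"
```

```text
rot [-0.0001 -0.0005  0.0045] shift cm [1.45 1.86 8.77]
[ 0.60620229 -0.07991951  0.0040221 ] [ 0.66462349 -0.01821644  0.01528578] 201
```

View pics/s11.png

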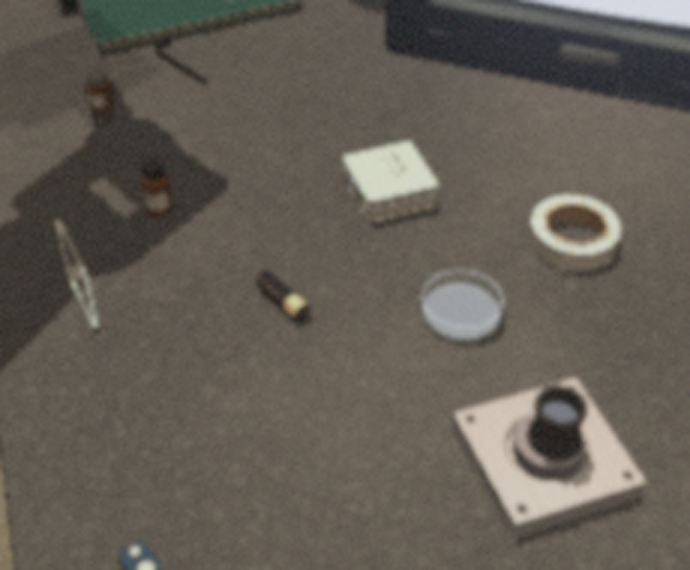

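>>> servo_tool(increments="0 0 0 1.45 1.9 0 8.5; 0 0 0 1.45 1.9 0 8.5; 0 0 0 1.45 1.9 2 8.5; 0 0 0 1.45 1.9 4 8.5; 0 0 0 1.45 1.9 6 8.5; 0 0 0 1.45 1.9 8 8.5; 0 0 0 1.45 1.9 8.3 8.5; 0 0 0 1.45 1.9 8.3 8.5; 0 0 0 1.45 1.9 8.3 8.5")

```text
time: 16.45
eef_pos: [0.4245, 0.28, 0.0309]
tcp_rot: [1.0, -0.001, 0.0, -0.0]
contact_force: [0.8, 0.1, -0.1]
opening: 0.996
```

```bash
python3 -c "
from h import *
rel([.4223,.282,.030])
p,d=cam('side');save('s12.png',p,(190,90,310,210),5)
"
```

```text
rot [-0.0003 -0.0008 -0.0017] shift cm [-0.22 -0.2   0.09]
```

View pics/s12.png

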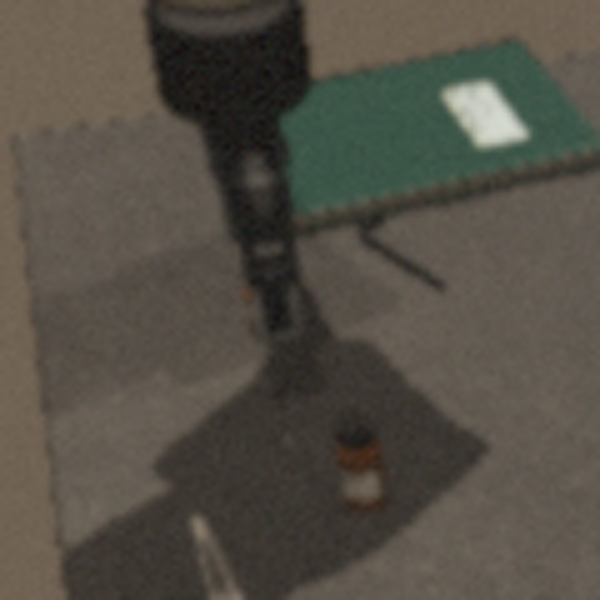

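>>> servo_tool(increments="0 0 0 -0.2 -0.2 0 8.5; 0 0 0 -0.2 -0.2 0 8.5; 0 0 0 -0.2 -0.2 0 5; 0 0 0 -0.2 -0.2 0 4; 0 0 0 -0.2 -0.2 0 3.4; 0 0 0 -0.2 -0.2 0 3; 0 0 0 -0.2 -0.2 0 2.7; 0 0 0 -0.2 -0.2 0 2.4; 0 0 0 -0.2 -0.2 0 1.2; 0 0 0 -0.2 -0.2 0 1.2")

```text
time: 17.33
eef_pos: [0.4217, 0.2824, 0.0302]
tcp_rot: [1.0, -0.0, 0.0, -0.0]
contact_force: [-0.4, -0.4, 0.1]
opening: 0.23
```

>>> servo_tool(increments="0 0 0 0 0 0 1.2; 0 0 0 0 0 0 1.2; 0 0 0 0 0 0 1.2; 0 0 0 0 0 0 1.2")

```text
time: 17.67
eef_pos: [0.4217, 0.2824, 0.0302]
tcp_rot: [1.0, -0.0, 0.0, -0.0]
contact_force: [-0.2, 0.2, 1.3]
opening: 0.237
```

>>> servo_tool(increments="0 0 0 0 0 -1 1.2; 0 0 0 0 0 -3 1.2; 0 0 0 0 0 -6 1.2; 0 0 0 0 0 -9 1.2; 0 0 0 0 0 -9 1.2")

```text
time: 18.08
eef_pos: [0.4253, 0.284, 0.1271]
tcp_rot: [1.0, 0.0, 0.006, -0.002]
contact_force: [1.6, 0.1, 0.6]
opening: 0.23
```

```bash
python3 -c "
from h import *
rel([.635,-.048,.12])
p,d=cam('side');save('s13.png',p,(190,70,310,190),5)
"
```

```text
rot [-0.0046 -0.0112  0.    ] shift cm [20.96 33.21  0.8 ]
```

View pics/s13.png

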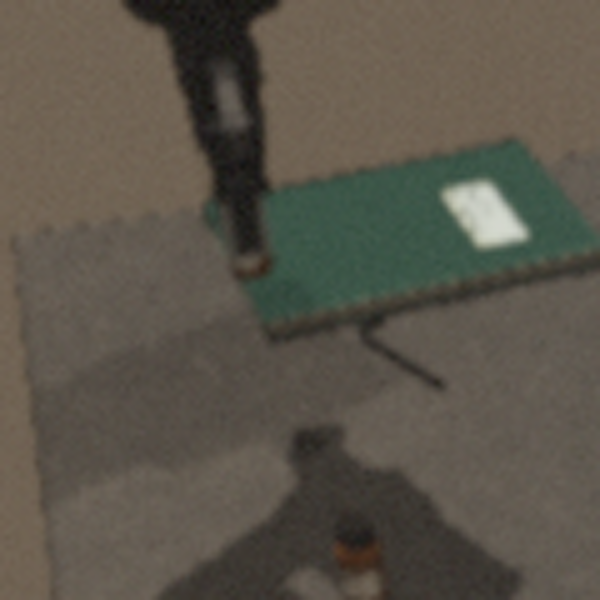

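>>> servo_tool(increments="0 0 0 2 3 0 1.2; 0 0 0 21.3 33 0 1.2; 0 0 0 21.3 33 0 1.2; 0 0 0 21.3 33 0 1.2; 0 0 0 21.3 33 0 1.2; 0 0 0 21.3 33 0 1.2; 0 0 0 21.3 33 0 1.2; 0 0 0 21.3 33 0 1.2; 0 0 0 21.3 33 0 1.2; 0 0 0 21.3 33 0 1.2")

```text
time: 18.97
eef_pos: [0.6355, -0.0515, 0.119]
tcp_rot: [1.0, -0.001, -0.0, 0.0]
contact_force: [-0.0, 0.1, 0.6]
opening: 0.235
```

>>> servo_tool(increments="0 0 0 0 0 0 1.2; 0 0 0 0 0 0 1.2; 0 0 0 0 0 0 1.2; 0 0 0 0 0 0 1.2")

```text
time: 19.3
eef_pos: [0.6332, -0.0463, 0.1191]
tcp_rot: [1.0, 0.001, -0.001, -0.0]
contact_force: [-0.8, -0.3, -0.3]
opening: 0.235
```

```bash
python3 -c "
from h import *
rel([.635,-.048,.034])
p,d=cam('side');save('s14.png',p,(300,90,420,250),5)
C=cloud('side')[100:240,300:410].reshape(-1,3);C=C[(C[:,2]>.08)];
for lo in np.arange(.08,.14,.004):
  s=C[(C[:,2]>=lo)&(C[:,2]<lo+.004)]
  if len(s):print(round(lo,3),len(s),s.min(0).round(3),s.max(0).round(3))
"
```

```text
rot [-0.0008  0.0023  0.001 ] shift cm [0.2  0.18 8.51]
0.08 76 [0.686 0.166 0.08 ] [0.848 0.279 0.084]
0.084 42 [0.686 0.165 0.084] [0.848 0.279 0.088]
0.088 57 [ 0.622 -0.058  0.088] [0.846 0.277 0.092]
0.092 45 [ 0.622 -0.058  0.092] [0.847 0.276 0.096]
0.096 53 [ 0.622 -0.059  0.096] [0.843 0.278 0.1  ]
0.1 41 [ 0.622 -0.064  0.1  ] [0.846 0.276 0.104]
0.104 51 [ 0.621 -0.064  0.104] [0.844 0.274 0.108]
0.108 57 [ 0.62  -0.069  0.108] [0.842 0.277 0.112]
0.112 66 [ 0.619 -0.072  0.112] [0.842 0.275 0.116]
0.116 70 [ 0.62  -0.072  0.116] [0.841 0.276 0.12 ]
0.12 67 [ 0.62  -0.071  0.12 ] [0.842 0.277 0.124]
0.124 67 [ 0.62  -0.071  0.124] [0.841 0.276 0.128]
0.128 64 [ 0.62  -0.071  0.128] [0.84  0.27  0.132]
0.132 44 [ 0.62  -0.072  0.132] [0.839 0.259 0.136]
0.136 30 [ 0.62  -0.067  0.136] [0.837 0.195 0.14 ]
0.14 21 [ 0.62  -0.062  0.14 ] [0.838 0.193 0.143]
```

View pics/s14.png

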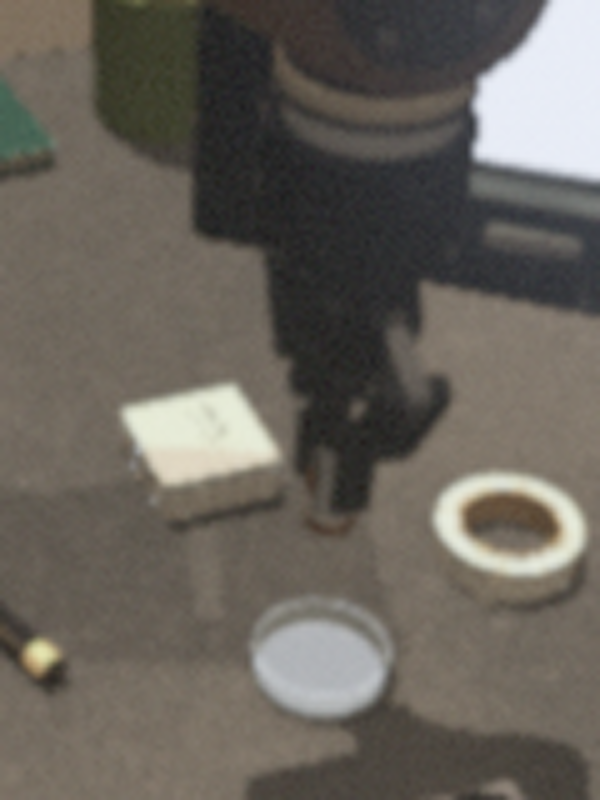

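>>> servo_tool(increments="0 0 0 0.1 0.1 2 1.2; 0 0 0 0.1 0.1 4 1.2; 0 0 0 0.1 0.1 6 1.2; 0 0 0 0.1 0.1 7.5 1.2; 0 0 0 0.1 0.1 8.2 1.2; 0 0 0 0.1 0.1 8.5 1.2; 0 0 0 0.1 0.1 8.5 1.2; 0 0 0 0.1 0.1 8.5 1.2; 0 0 0 0.1 0.1 8.5 1.2")

```text
time: 20.1
eef_pos: [0.6365, -0.0488, 0.0366]
tcp_rot: [1.0, -0.0, 0.001, 0.0]
contact_force: [-0.5, -1.0, 0.4]
opening: 0.233
```

>>> servo_tool(increments="0 0 0 0 0 0.2 1.2; 0 0 0 0 0 0.3 1.2; 0 0 0 0 0 0.4 1.2; 0 0 0 0 0 0.4 1.2; 0 0 0 0 0 0.4 1.2")

```text
time: 20.52
eef_pos: [0.6361, -0.0489, 0.0322]
tcp_rot: [1.0, -0.0, 0.001, 0.0]
contact_force: [-1.2, 0.0, 4.9]
opening: 0.228
```

>>> servo_tool(increments="0 0 0 0 0 0 2.4; 0 0 0 0 0 0 2.7; 0 0 0 0 0 0 3.1; 0 0 0 0 0 -0.3 3.6; 0 0 0 0 0 -0.6 4.2; 0 0 0 0 0 -2 5; 0 0 0 0 0 -5 6; 0 0 0 0 0 -9 7; 0 0 0 0 0 -9 8.5; 0 0 0 0 0 -9 8.5")

```text
time: 21.35
eef_pos: [0.6383, -0.0493, 0.1266]
tcp_rot: [1.0, -0.0, 0.004, 0.001]
contact_force: [-0.6, 0.4, -0.1]
opening: 0.994
```

>>> servo_tool(increments="0 0 0 -19 -17.5 0 8.5; 0 0 0 -19 -17.5 0 8.5; 0 0 0 -19 -17.5 0 8.5; 0 0 0 -19 -17.5 0 8.5; 0 0 0 -19 -17.5 0 8.5; 0 0 0 -19 -17.5 0 8.5; 0 0 0 -19 -17.5 0 8.5; 0 0 0 -19 -17.5 0 8.5; 0 0 0 -19 -17.5 0 8.5; 0 0 0 -19 -17.5 0 8.5")

```text
time: 22.18
eef_pos: [0.4467, 0.1257, 0.1215]
tcp_rot: [1.0, -0.0, 0.001, 0.0]
contact_force: [0.4, 0.8, 0.3]
opening: 0.995
```

```bash
python3 -c "
from h import *
rel([.445,.1265,.026])
p,d=cam('side');save('s15.png',p,(240,120,440,310),3)
C=cloud('side')[140:240,320:410].reshape(-1,3);C=C[(abs(C[:,0]-.634)<.045)&(abs(C[:,1]+.047)<.045)]
for a,b in((.005,.016),(.022,.06)):
  s=C[(C[:,2]>a)&(C[:,2]<b)];print(s.min(0),s.max(0),len(s))
"
```

```text
rot [ 0.0003 -0.0011 -0.0009] shift cm [-0.19 -0.08  9.55]
[ 0.60571714 -0.07984959  0.00503668] [ 0.66429993 -0.01883611  0.01595133] 200
[ 0.62521932 -0.06125448  0.02201802] [ 0.64534111 -0.04165512  0.03904597] 89
```

View pics/s15.png

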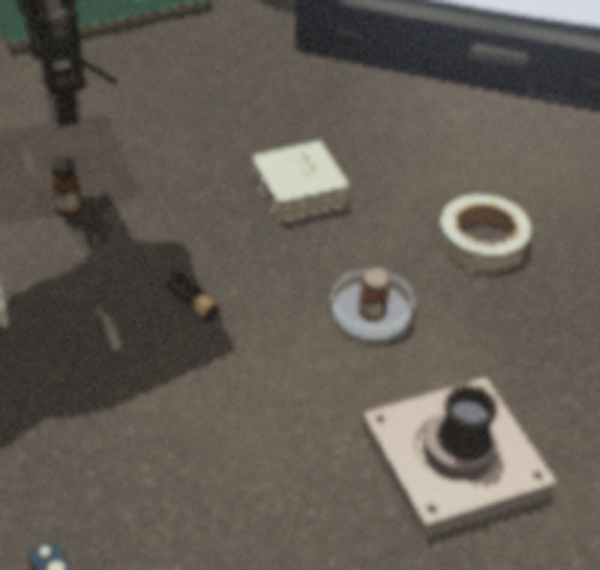

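>>> servo_tool(increments="0 0 0 -0.15 -0.08 2 8.5; 0 0 0 -0.15 -0.08 4 8.5; 0 0 0 -0.15 -0.08 6 8.5; 0 0 0 -0.15 -0.08 8 8.5; 0 0 0 -0.15 -0.08 9.4 8.5; 0 0 0 -0.15 -0.08 9.4 8.5; 0 0 0 -0.15 -0.08 9.4 8.5; 0 0 0 -0.15 -0.08 9.4 8.5")

```text
time: 22.9
eef_pos: [0.4454, 0.1266, 0.0279]
tcp_rot: [1.0, -0.001, 0.001, -0.0]
contact_force: [0.5, 0.9, -0.1]
opening: 0.996
```

>>> servo_tool(increments="0 0 0 0 0 0 5; 0 0 0 0 0 0 4; 0 0 0 0 0 0 3.4; 0 0 0 0 0 0 3; 0 0 0 0 0 0 2.7; 0 0 0 0 0 0 2.4; 0 0 0 0 0 0 1.2; 0 0 0 0 0 0 1.2; 0 0 0 0 0 0 1.2; 0 0 0 0 0 0 1.2")

```text
time: 23.73
eef_pos: [0.4442, 0.1272, 0.0274]
tcp_rot: [1.0, -0.0, 0.0, -0.0]
contact_force: [-0.7, 1.1, 3.0]
opening: 0.237
```

Gripped (same opening as the short vial). Lift and carry.

>>> servo_tool(increments="0 0 0 0 0 -1 1.2; 0 0 0 0 0 -3 1.2; 0 0 0 0 0 -5 1.2; 0 0 0 3 1 -5 1.2; 0 0 0 6 2 -5 1.2; 0 0 0 9 3 -5 1.2; 0 0 0 10.8 3.15 -5 1.2; 0 0 0 10.8 3.15 -5 1.2; 0 0 0 10.8 3.15 -5 1.2; 0 0 0 10.8 3.15 -5 1.2")

```text
time: 24.57
eef_pos: [0.5506, 0.0958, 0.0767]
tcp_rot: [1.0, 0.0, -0.001, -0.0]
contact_force: [-0.1, 0.9, -0.5]
opening: 0.237
```

```bash
python3 -c "
from h import *
rel([.552,.0957,.028])
p,d=cam('side');save('s16.png',p,(260,80,380,240),5)
C=cloud('side')[130:220,280:340].reshape(-1,3);C=C[(C[:,2]>.03)&(abs(C[:,0]-.552)<.02)];
for lo in np.arange(.03,.08,.004):
  s=C[(C[:,2]>=lo)&(C[:,2]<lo+.004)]
  if len(s):print(round(lo,3),len(s),s.min(0).round(3),s.max(0).round(3))
"
```

```text
rot [-0.0001  0.0022  0.    ] shift cm [0.15 0.01 4.87]
0.046 4 [0.542 0.083 0.048] [0.553 0.091 0.05 ]
0.05 11 [0.54  0.084 0.05 ] [0.558 0.092 0.054]
0.054 4 [0.54  0.083 0.054] [0.552 0.093 0.056]
0.058 7 [0.541 0.078 0.059] [0.555 0.105 0.062]
0.062 6 [0.539 0.077 0.063] [0.558 0.106 0.066]
0.066 12 [0.538 0.072 0.066] [0.558 0.108 0.069]
0.07 17 [0.537 0.071 0.07 ] [0.558 0.109 0.074]
0.074 19 [0.538 0.07  0.074] [0.558 0.107 0.078]
0.078 19 [0.538 0.07  0.078] [0.558 0.107 0.082]
```

View pics/s16.png

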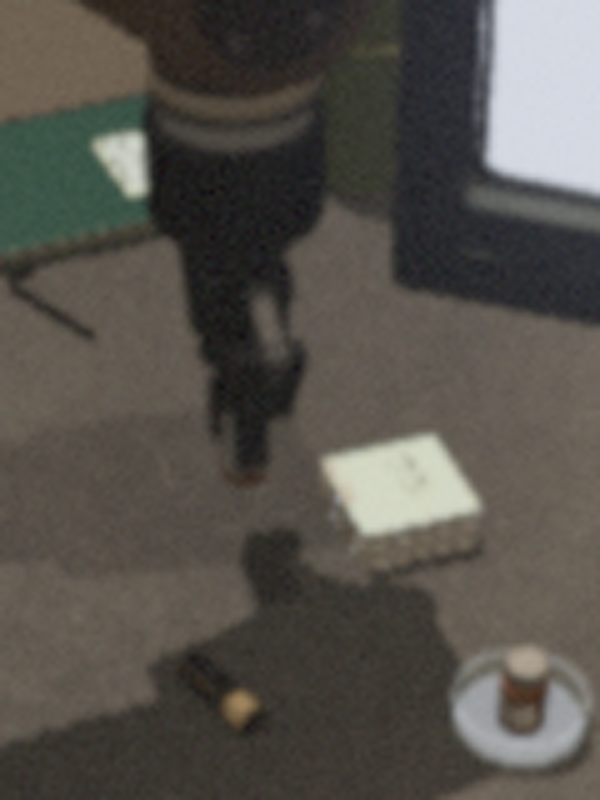

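Tall vial held upright in front of the box; lower it.

>>> servo_tool(increments="0 0 0 0 0 1.5 1.2; 0 0 0 0 0 3 1.2; 0 0 0 0 0 4 1.2; 0 0 0 0 0 4.6 1.2; 0 0 0 0 0 4.7 1.2; 0 0 0 0 0 4.8 1.2; 0 0 0 0 0 4.8 1.2; 0 0 0 0 0 4.8 1.2")

```text
time: 25.28
eef_pos: [0.5526, 0.0957, 0.0299]
tcp_rot: [1.0, -0.0, 0.001, -0.0]
contact_force: [0.0, 0.1, -0.5]
opening: 0.238
```

>>> servo_tool(increments="0 0 0 0 0 0.1 1.2; 0 0 0 0 0 0.2 1.2; 0 0 0 0 0 0.25 1.2; 0 0 0 0 0 0.25 1.2; 0 0 0 0 0 0.25 1.2")

```text
time: 25.7
eef_pos: [0.5525, 0.0956, 0.0274]
tcp_rot: [1.0, -0.0, 0.0, -0.0]
contact_force: [-0.6, 0.3, 4.4]
opening: 0.237
```

>>> servo_tool(increments="0 0 0 0 0 0 2.4; 0 0 0 0 0 0 2.7; 0 0 0 0 0 0 3.2; 0 0 0 0 0 0 4.5; 0 0 0 0 0 -0.5 6; 0 0 0 0 0 -2 8; 0 0 0 0 0 -5 8.5; 0 0 0 0 0 -9 8.5; 0 0 0 -6 0 -12 8.5; 0 0 0 -10 0 -13 8.5")

```text
time: 26.53
eef_pos: [0.4779, 0.0954, 0.153]
tcp_rot: [1.0, -0.0, 0.004, 0.0]
contact_force: [-0.8, 0.7, 0.8]
opening: 0.995
```

>>> servo_tool(increments="0 0 0 -3 -12 -2 8.5; 0 0 0 -3 -12 -2 8.5; 0 0 0 -3 -12 -2 8.5; 0 0 0 -3 -12 -2 8.5; 0 0 0 -3 -12 -2 8.5; 0 0 0 -3 -12 -2 8.5; 0 0 0 -3 -12 -2 8.5")

```text
time: 27.12
eef_pos: [0.4454, 0.2148, 0.1684]
tcp_rot: [1.0, -0.001, -0.0, 0.0]
contact_force: [0.1, -0.4, 0.1]
opening: 0.996
```

```bash
python3 -c "
from h import *
p,d=cam('side');save('s17.png',p,(240,120,440,310),3.5)
q,_=cam('top');save('t17.png',q,(230,130,430,280),3.5)
F=dict(tall=(.552,.0956,.02),short=(.636,-.049,.02),dish=(.635,-.048,.035),loupe=(.639,-.19,.035),disc=(.638,-.19,.035))
A=dict(tall=(.04,.06),short=(.03,.05),dish=(.008,.018),loupe=(.052,.07),disc=(.021,.028))
for n in('side','top'):
  C=cloud(n).reshape(-1,3)
  for k,(x,y,r) in F.items():
    s=C[(np.hypot(C[:,0]-x,C[:,1]-y)<r)&(C[:,2]>A[k][0])&(C[:,2]<A[k][1])]
    if len(s): print(n,k,((s.max(0)+s.min(0))/2).round(4),s[:,2].max().round(4),len(s))
print(ctrl.get_state()['contact_force'],ctrl.get_state()['eef_pos'])
"
```

```text
side tall [0.5516 0.094  0.0446] 0.0488 48
side short [ 0.6355 -0.0503  0.035 ] 0.0397 55
side dish [ 0.6357 -0.0491  0.0126] 0.0171 158
side loupe [ 0.6395 -0.1911  0.0564] 0.0606 138
side disc [ 0.6377 -0.1907  0.0245] 0.0279 146
top tall [0.554  0.0944 0.0472] 0.053 35
top short [ 0.6361 -0.0502  0.0386] 0.0449 33
top dish [ 0.6369 -0.0482  0.013 ] 0.0178 59
top loupe [ 0.641  -0.191   0.0586] 0.0651 64
top disc [ 0.6352 -0.1892  0.0245] 0.0279 60
[-0.44584957 -0.21850169  0.60197892] [0.44556375 0.21452461 0.1682634 ]
```

View pics/s17.png

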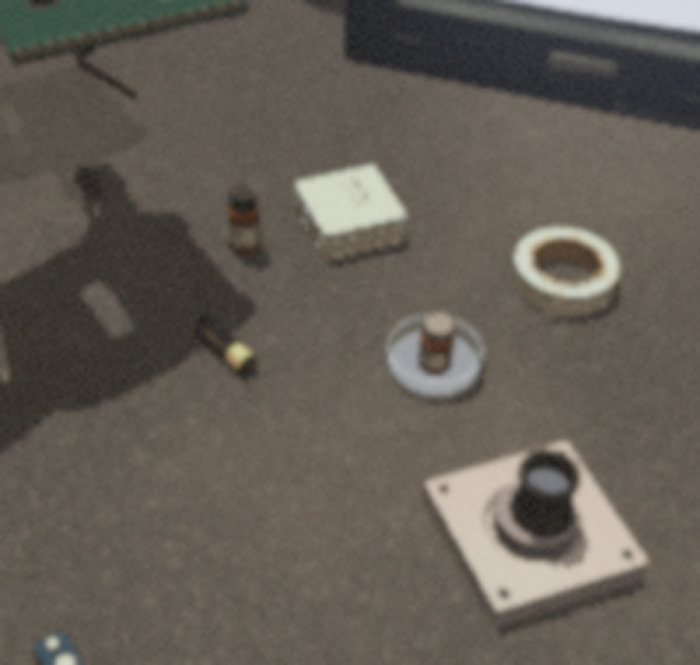

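View pics/t17.png

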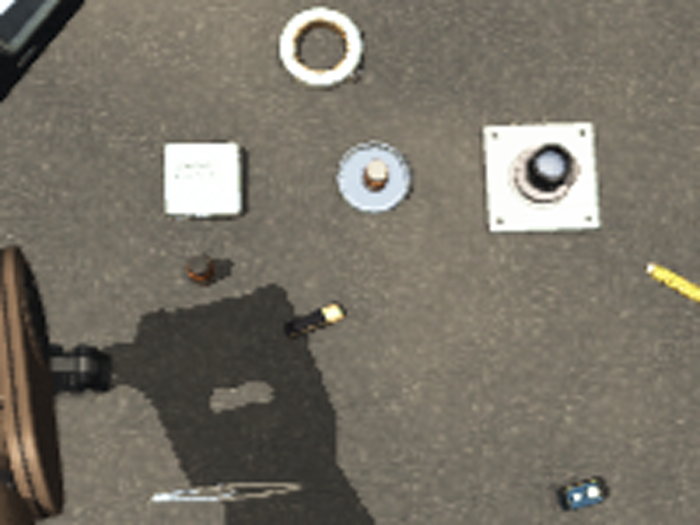

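>>> servo_tool(increments="0 0 0 0 0 0 8.5; 0 0 0 0 0 0 8.5; 0 0 0 0 0 0 8.5; 0 0 0 0 0 0 8.5")

```text
time: 27.55
eef_pos: [0.4454, 0.2153, 0.1686]
tcp_rot: [1.0, -0.0, -0.0, 0.0]
contact_force: [-0.5, -0.0, -0.1]
opening: 0.994
```

```bash
python3 -c "
from h import *
C=cloud('side').reshape(-1,3);r=np.hypot(C[:,0]-.638,C[:,1]+.190);m=(abs(C[:,0]-.639)<.04)&(abs(C[:,1]+.189)<.04)
a=C[m&(r>.031)];b=C[(r<.021)&(C[:,2]>.019)&(C[:,2]<.03)]
l=C[(r<.02)&(C[:,2]>.05)]
print(np.median(a[:,2]),np.median(b[:,2]),np.median(l[:,2]),len(b),len(l))
f=C[(abs(C[:,0]-.56)<.02)&(abs(C[:,1]+.1)<.05)];print(np.median(f[:,2]))
s=ctrl.get_state();print(abs(s['dq']).max(),s['time'])
"
```

```text
0.014633699909344329 0.025359788938018768 0.05741460819791143 110 152
-0.002028583294350346
0.004928927981029428 27.55
```

```bash
python3 -c "
from plant import ctrl
print(ctrl.sign_off())"
```

```text
the job is handed in; nothing more can be done
None
```

The bench is set out as asked, and I handed the job in at about 27.6 s of the 118 s allowed. The gripper was empty, open and clear of everything. No verdict was reported, so these are my own last camera checks; the calibration is good to about 2 mm:

| Item | Last check | Limit |
|---|---|---|
| Disc | about 1.5 mm from my measured holder centre, lying level | under 4 mm |
| Disc height | top 10.7 mm above the holder's top; fully home would be 10 mm | within 3 mm of home |
| Loupe | standing upright, about 2 mm off the disc's middle | under 12 mm |
| Dish | flat on the desk, about 141 mm from the holder's centre and 144 mm from the box's | under 162 mm |
| Short vial | standing upright in the dish, about 1–2 mm off its centre | under 18 mm |
| Tall vial | standing upright, about 77 mm in front of the box's centre and 1–2 mm off its middle | 44–112 mm in front, within 35 mm of its middle |

- **Camera disagreement:** the two cameras differed by 1–2 mm in x and by about 4 mm in height. All the limits leave more room than that, except that an error of up to 2 mm eats into the disc's 4 mm.
- **Disc height:** the 0.7 mm excess is within camera noise.
- **Final check of the disc from above:** the loupe partly hid the disc from the top camera, so I relied on the side camera there. An earlier top view, before the loupe went on, showed the disc in the recess.

No check failed.

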